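# Sort two beads and present the bead dish

## Robot

A 6-joint arm with a two-finger parallel gripper is mounted at the origin on a cart in front of the work surface, level with it; the furniture and walls round the work are solid. World frame = base frame: x ahead of the robot, y to its left, z up, the work surface at z = 0. Lengths are in m, angles in rad, forces in N, time in s.
With the tool pointing down it reaches from about 0.375 to 0.975 m from the base axis. Payload 3.8 kg.
Tool frame: the origin (TCP) lies midway between the tips of the shut fingers; the grasp point (between the pads) lies 19 mm behind it; z points along the fingers, y is the line along which they close (so a half turn about z gives the same grasp; the last joint's range is limited). The gripper opens to 88 mm and grips with 3 to 60 N. Pads are 18 mm wide; open, the fingers measure 123 mm over their backs; the gripper's body (75 mm by 187 mm) begins 45 mm behind the grasp point.
Start: joints at [-1.337, 0.264, 1.604, -0, 1.274, -0.037], TCP at [0.181, -0.65, 0.239] pointing down, gripper open.
Joint ranges: [-2.63, 2.63], [-0.94, 2.18], [0.31, 2.57], [-1.31, 4.45], [0, 2.66], [-2.55, 2.55]. Speed limits (rad/s): [2.57, 2.57, 3.14, 3.14, 3.14, 3.14].

## Interface

Orientations are given as a rotation vector (axis times angle).
In Python, from rig import robot, eyes gives the robot as it stands. The module is installed in compiled form; this text tells all that it offers.
- The arm moves only by the shell command python3 -m crank 'ROWS'. ROWS is a JSON object whose one key "deltas" holds a list of rows, each a list of 5 numbers: the closure, from -1 (fully open) to 1 (shut), then the shift along the tool's x, y, z in mm, then the turn about the tool's z in degrees. In form: {"deltas": [[claw, x, y, z, twist], ...]}. A call has 1 to 5 rows; each row is the pose to reach, as a shift and turn from the pose commanded when the call began, along the tool's axes at that moment; what a row does not reach only later rows make up. A row lasts 1/10 s, in which the tool goes at most 50 mm and 8.59 degrees, less where a joint would pass 70% of its speed; a pose out of reach is approached as far as the arm can. A call with a gripper value outside its range is refused whole. The fingers move at their own pace and stop on an object; the grip force is fixed at half the most. Time passes only in rows, so rows that repeat a pose let the fingers close. It gives the time, the measured TCP pose, the force, the opening and the grip force at its end, in the units of the state.
- robot.state(): the state, without advancing time (a new reading comes with each control period).
- eyes.camera(name): name is "side" or "top"; returns a dict with "pixels" (480x640x3 uint8, red, green, blue), "intrinsics" (3x3 intrinsics, pixels), "dist_coeffs" ([k1, k2, p1, p2, k3] as OpenCV has them; the pictures are not rectified), "R" (3x3) and "t" (3): a world point X has camera coordinates R X + t. Camera axes: x right, y down, z forward; pixel columns grow to the right and rows downward; lengths in m; the calibration is good to about 2 mm. A picture is of the moment at which its call begins. There is no depth.
- robot.finish_job(): hands the job in; it is judged then, once.
The state is a dict: "time": time; "joint_pos": joint angles; "qd": joint speeds; "tau": joint torques, N m; "tcp_pos": TCP position; "tcp_rot": TCP orientation; "contact_force": force on the tool from outside, world axes, zero at the start; "wrist_torque": the same for the moment, N m; "grip_width": finger opening in m; "finger_force": force on a finger pad.
Only numpy, scipy, OpenCV 4.12 (cv2) and the standard library are available. Lean on these libraries where they do the work, as an engineer would, in place of code of your own. Each camera call takes 0.05 s, during which the arm holds its last target. There are 200 camera calls.

## Task

On the bead stand sit a red and a blue bead: put each into the container of its own colour, the red dish and the blue bowl. When both lie there, lift the red dish by its handle straight up off its mat, then turn it level through a quarter turn about its own middle, so that above the mat the handle points to the side of the yellow mark, with the bead staying at the dish's centre all the way. Finish while still holding the dish level and still, about 10 cm above the middle of the mat with the handle over the yellow mark, and leave the mouse, earphone case and eraser alone.

Things in the scene. Friction and masses are not known exactly. Their poses are not given: they have to be found in the camera images.
- red_dish: loose round dish, red with white inside, rim 108 mm, 30 mm high, 120 g. Origin: centre of its underside, z up. Inside a cone (8 degrees), its middle 14 mm above the underside: a bead rolls to the centre unless tilted or jerked. Straight wooden handle, 16 mm wide, 14 mm thick, along the dish's -x from 48 to 126 mm from the centre, mid-height 30 mm. Starts on the mat's middle, axes along the mat's
- dish_handle (a point): point to grip on the handle of the red dish, 95 mm from the dish's centre along -x, at mid-height of the handle (30 mm above the underside)
- mat: fixed grey felt mat, 130 (x) x 230 (y) x 3 mm, under the red dish. Origin: centre of its underside. The handle points along the mat's -x at the start, towards the robot
- yellow_mark: flat yellow disc, 20 mm across, 1 mm thick, fixed on the mat 95 mm from its centre on its +y or its -y side (varies); a black disc of the same size lies on the other side. Origin: its centre
- blue_bowl: fixed blue open bowl with sloping wall, rim 90 mm across, 35 mm high, floor 56 mm across and 5 mm up, wall 4 mm. Origin: centre of its underside
- bead_stand: fixed wooden bar 125 (x) x 30 (y) x 8 mm with two brass cups, 17 mm wide and 27.5 mm high, at x = -45 and +45 mm from its middle; one bead sits loose in each cup. Origin: centre of the underside
- red_bead_center (a point): centre of the red bead, a plain ball 26 mm in diameter, 20 g; about 39 mm above the desk in its cup (either cup)
- blue_bead_center (a point): centre of the blue bead, a plain ball 26 mm in diameter, 20 g; in the other cup
- mouse: dark computer mouse, 113x63x37 mm, loose on the desk at the right, leave alone
- ear_case: dark earphone case, 47x58x24 mm, loose, behind the bead stand, leave alone
- eraser: blue and white eraser, 22x50x12 mm, loose, near the desk's front edge at the left, leave alone
Not all that is in view belongs to the job. There is more than one size of the blue_bowl; the one meant has the size given above.

How it is judged:
On the way, in this order (a step that is already met when the one before it is completed fails the run):
1. the red bead lies in the red dish and the blue bead in the blue bowl, both let go, the dish standing on its mat (horizontal distance between red_bead_center and red_dish below 0.015 m and height (world z) of red_bead_center below 0.04 m and horizontal distance between blue_bead_center and blue_bowl below 0.03 m and height (world z) of blue_bead_center below 0.035 m and contact force between the fingers and anything else below 0.1 N and height (world z) of red_dish below 0.008 m), for 0.2 s.
2. the dish is lifted 40 mm or more off the mat, not yet turned (within 20 degrees) (height (world z) of red_dish above 0.043 m and angle between the x axis of red_dish and the x axis of mat, either way round below 0.35 rad and x of dish_handle in the frame of mat below -0.05 m), for 0.1 s.
At the end, for the whole second after the job is handed in: Fingers hold the dish at rest, 60-170 mm up, level to 0.1 rad, within 30 mm of above the mat's centre, turned a quarter (0.2 rad), grip point within 35 mm of above the yellow mark; red bead within 12 mm of its centre; blue bead in the blue bowl (height (world z) of red_dish between 0.06 and 0.17 m and horizontal distance between red_dish and mat below 0.03 m and horizontal distance between dish_handle and yellow_mark below 0.035 m and angle between the x axis of red_dish and the y axis of mat, either way round below 0.2 rad and angle between red_dish's own z axis and vertical below 0.1 rad and linear speed of red_dish below 0.03 m/s and angular speed of red_dish below 0.15 rad/s and contact force between the fingers and red_dish above 2 N and horizontal distance between red_bead_center and red_dish below 0.012 m and z of red_bead_center in the frame of red_dish below 0.035 m and horizontal distance between blue_bead_center and blue_bowl below 0.03 m and height (world z) of blue_bead_center below 0.035 m); the arm keeps its last pose, push and grip.
It fails at once if the red bead leaves the middle of the lifted dish (more than 20 mm off centre) (height (world z) of red_dish above 0.03 m and horizontal distance between red_bead_center and red_dish above 0.02 m).
It fails at once if the lifted dish tilts more than 0.2 rad (height (world z) of red_dish above 0.03 m and angle between red_dish's own z axis and vertical above 0.2 rad).
It fails at once if the lifted dish is carried away from above its mat (centre more than 60 mm off) (height (world z) of red_dish above 0.03 m and horizontal distance between red_dish and mat above 0.06 m).
It fails at once if mouse, earphone case or eraser is disturbed (moved more than 25 mm) (distance of any of mouse, ear_case, eraser from where it was at the start of the episode above 0.025 m).
It also fails if it takes over 67 s, if anything falls off the work surface, if the arm or the gripper's body presses on something with over 40 N, if the wrist force passes 120 N, or if a joint passes its speed limit or range.

## Working session

There is one attempt and no reset: what is moved stays moved. The work goes in short steps, Python scripts to look and compute and a shell command to move; the robot and the scene stay as the last step left them, time stands still between calls to the robot, and variables do not carry over. Pictures are saved under pics/ and viewed, at most 10 in all, crops included, and the job is handed in when it is done.

```bash
mkdir -p pics; ls
cat > h.py <<'E'
import cv2, numpy as np
from rig import robot, eyes
def shot(n):
    c=eyes.camera(n); c={k:np.array(v) for k,v in c.items()}; return c
def ray(c,uv):
    p=cv2.undistortPoints(np.array(uv,float).reshape(1,1,2),c["intrinsics"],c["dist_coeffs"])[0,0]
    return -c["R"].T@c["t"], c["R"].T@np.array([p[0],p[1],1.])
def plane(c,uv,z):
    o,d=ray(c,uv); return o+d*(z-o[2])/d[2]
def tri(c1,u1,c2,u2):
    o1,d1=ray(c1,u1);o2,d2=ray(c2,u2)
    s=np.linalg.lstsq(np.c_[d1,-d2],o2-o1,rcond=None)[0]
    a,b=o1+d1*s[0],o2+d2*s[1]; return (a+b)/2, np.linalg.norm(a-b)
def proj(c,X):
    return cv2.projectPoints(np.array(X,float).reshape(-1,3),cv2.Rodrigues(c["R"])[0],c["t"],c["intrinsics"],c["dist_coeffs"])[0][:,0]
E
python3 - <<'E'
from h import *
print(robot.state())
for n in("top","side"):
    c=shot(n); cv2.imwrite(f"pics/{n}0.png",c["pixels"][:,:,::-1]); np.savez(f"{n}0.npz",**c)
    print(n,-c["R"].T@c["t"],c["R"][2],c["intrinsics"][0,0])
E
```

```text
pics
{'time': 0.0, 'joint_pos': array([-1.33692755e+00,  2.64723693e-01,  1.60534180e+00, -4.34379883e-05,
        1.27368567e+00, -3.68993338e-02]), 'qd': array([-0.00139866, -0.00056132, -0.0013703 ,  0.00089114, -0.00149404,
        0.00060943]), 'tau': array([ 2.97565311e-04, -5.02115715e+01, -3.56876349e+01,  7.25193671e-02,
        2.94231554e-02, -2.07104399e-04]), 'tcp_pos': array([ 0.18036763, -0.64973625,  0.23742524]), 'tcp_rot': array([-3.11071864e+00, -4.23753946e-01,  3.98014128e-04]), 'contact_force': array([ 0.47318147, -0.0602521 ,  0.46996594]), 'wrist_torque': array([ 0.00921343, -0.00360685,  0.03011238]), 'finger_force': 0.0, 'grip_width': 0.08782841520426432}
top [ 0.31626449 -0.02895537  1.33147177] [ 0.18720561 -0.01080551 -0.98226132] 497.3463278707574
side [-0.03167412  1.08111953  0.54920886] [ 0.42775724 -0.82728649 -0.36417141] 512.5259419944954
```

View pics/top0.png

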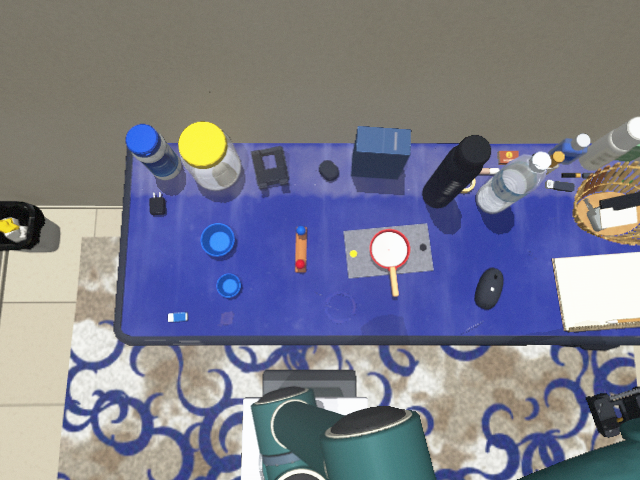

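View pics/side0.png

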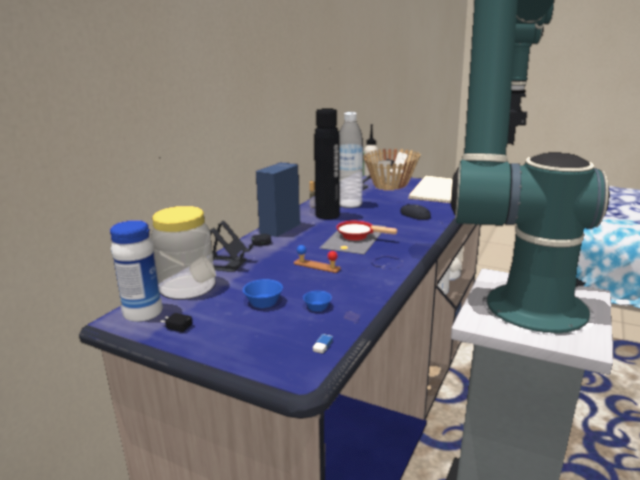

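The top picture shows the red bead at (300,265), the blue bead at (300,230), the dish at (389,249) with its handle to (394,295), the yellow mark at (353,254) and the black one at (423,247). In the side picture the beads are at (333,256) and (301,249), and the dish is at (354,231).

Things that could be taken for the targets (top pixels):
- **Blue bowl:** the larger is at (218,240), the smaller at (229,286). I'll choose by the 90 mm rim.
- **Blue bead:** the bead at (300,230), or the eraser at (177,317).
- **Red bead:** the bead at (300,265), or the red dish rim.
- **Yellow mark:** the disc at (353,254), or the jar lid at (203,145).

```bash
cat > m.py <<'E'
from h import *
T=dict(np.load("top0.npz"));S=dict(np.load("side0.npz"))
def blob(c,box,f):
    x0,y0,x1,y1=box; p=c["pixels"][y0:y1,x0:x1]
    h=cv2.cvtColor(p,cv2.COLOR_RGB2HSV).astype(int); m=f(h[...,0],h[...,1],h[...,2]).astype(np.uint8)
    n,l,st,ce=cv2.connectedComponentsWithStats(m); k=1+np.argmax(st[1:,4])
    return ce[k]+[x0,y0],st[k,4],(l==k)
red=lambda h,s,v:((h<6)|(h>174))&(s>170)&(v>80)
blu=lambda h,s,v:(abs(h-107)<9)&(s>120)&(v>110)
yel=lambda h,s,v:(abs(h-28)<8)&(s>120)&(v>120)
blk=lambda h,s,v:(v<60)
E
python3 - <<'E'
from m import *
for n,f,bt,bs in(("red",red,(285,255,315,276),(322,245,345,268)),("blue",blu,(288,220,312,240),(292,240,310,258))):
    a,na,_=blob(T,bt,f);b,nb,_=blob(S,bs,f); print(n,a,na,b,nb,tri(T,a,S,b))
for n,bt,bs in(("big",(195,218,242,264),(235,275,292,315)),("small",(212,270,247,302),(298,285,338,317))):
    a,na,m=blob(T,bt,blu);b,nb,ms=blob(S,bs,blu)
    ys,xs=np.where(m);(ec,ax,an)=cv2.fitEllipse(cv2.convexHull(np.c_[xs,ys].astype(np.float32)))
    ec=np.array(ec)+bt[:2]; p=plane(T,ec,.035)
    ys,xs=np.where(ms); print(n,a,na,ec,ax,p,"diam",[np.linalg.norm(plane(T,ec+[r/2,0],.035)-plane(T,ec-[r/2,0],.035)) for r in ax],"side",xs.min()+bs[0],xs.max()+bs[0],ys.min()+bs[1],ys.max()+bs[1])
for n,f,bt,z in(("yel",yel,(342,245,362,264),.004),("blk",blk,(414,238,432,256),.004)):
    a,na,_=blob(T,bt,f);print(n,a,na,plane(T,a,z))
a,na,m=blob(T,(362,224,416,275),red);ys,xs=np.where(m);ec,ax,_=cv2.fitEllipse(cv2.convexHull(np.c_[xs,ys].astype(np.float32)));ec=np.array(ec)+[362,224]
print("dish",ec,ax,plane(T,ec,.033))
a,na,m=blob(S,(330,218,376,244),red);ys,xs=np.where(m);ec2,ax2,_=cv2.fitEllipse(cv2.convexHull(np.c_[xs,ys].astype(np.float32)));ec2=np.array(ec2)+[330,218]
print("side",ec2,ax2,tri(T,ec,S,ec2))
wood=lambda h,s,v:(abs(h-15)<8)&(s>60)&(v>120)
ha,nh,m=blob(T,(378,264,406,302),wood);print("handle",ha,nh,plane(T,ha,.033)); ys,xs=np.where(m)
for yy in(ys.min(),ys.max()): u=[xs[ys==yy].mean()+378,yy+264];print(u,plane(T,u,.04))
hs,nh,_=blob(S,(372,222,400,240),wood);print("hs",hs,nh,tri(T,ha,S,hs))
a=T["pixels"][205:305,195:445,::-1];b=S["pixels"][210:320,230:430,::-1]
a=cv2.resize(a,None,fx=3,fy=3);b=cv2.resize(b,(750,290)) if 0 else cv2.resize(b,None,fx=2.7,fy=2.7)
o=np.zeros((600,750,3),np.uint8);o[:300]=a;o[300:597,:540]=b;cv2.imwrite("pics/crop.png",o)
E
```

```text
red [299.70689655 263.56896552] 58 [332.   255.36] 50 (array([0.4901017 , 0.01499854, 0.04042993]), np.float64(0.001809563161203053))
blue [300.33333333 229.62318841] 69 [300.94444444 248.63333333] 90 (array([0.58018323, 0.01389604, 0.04263403]), np.float64(0.0019373744123888847))
big [217.07716371 239.51929093] 959 [217.23037148 239.71854401] (34.89303970336914, 35.15625762939453) [0.55510813 0.23369113 0.035     ] diam [np.float64(0.09170801287428951), np.float64(0.09239976966678239)] side 242 283 278 306
small [228.15779093 285.13609467] 507 [228.45316696 285.30152035] (24.94127655029297, 26.076692581176758) [0.43478647 0.19998124 0.035     ] diam [np.float64(0.0645028965176751), np.float64(0.06743918844654115)] side 302 332 290 310
yel [353.         253.15384615] 39 [ 0.52431739 -0.12711371  0.004     ]Traceback (most recent call last):
  File "<stdin>", line 10, in <module>
  File "m.py", line 6, in blob
    n,l,st,ce=cv2.connectedComponentsWithStats(m); k=1+np.argmax(st[1:,4])
                                                       ~~~~~~~~~^^^^^^^^^^
    return _wrapfunc(a, 'argmax', axis=axis, out=out, **kwds)
    return bound(*args, **kwds)
ValueError: attempt to get argmax of an empty sequence
```

```bash
sed -i 's/v<60/v<85/' m.py
python3 - <<'E'
from m import *
for n,f,bt,z in(("yel",yel,(342,245,362,264),.004),("blk",blk,(416,240,430,254),.004)):
    try: a,na,_=blob(T,bt,f);print(n,a,na,plane(T,a,z))
    except Exception as e: print(n,e)
a,na,m=blob(T,(362,224,416,275),red);ys,xs=np.where(m);ec,ax,_=cv2.fitEllipse(cv2.convexHull(np.c_[xs,ys].astype(np.float32)));ec=np.array(ec)+[362,224]
print("dish",ec,ax,plane(T,ec,.033))
a,na,m=blob(S,(330,218,376,244),red);ys,xs=np.where(m);ec2,ax2,_=cv2.fitEllipse(cv2.convexHull(np.c_[xs,ys].astype(np.float32)));ec2=np.array(ec2)+[330,218]
print("side",ec2,ax2,tri(T,ec,S,ec2))
wood=lambda h,s,v:(abs(h-15)<8)&(s>60)&(v>120)
ha,nh,m=blob(T,(378,264,406,302),wood);print("handle",ha,nh,plane(T,ha,.033)); ys,xs=np.where(m)
for yy in(ys.min(),ys.max()): u=[xs[ys==yy].mean()+378,yy+264];print(u,plane(T,u,.04))
hs,nh,_=blob(S,(372,222,400,240),wood);print("hs",hs,nh,tri(T,ha,S,hs))
bs_,nb,mb=blob(T,(288,220,312,280),lambda h,s,v:(abs(h-12)<9)&(s>60)&(v>90)&(h>=6)); print("bar",bs_,nb,plane(T,bs_,.008))
a=T["pixels"][205:305,195:445,::-1];b=S["pixels"][210:320,230:430,::-1]
a=cv2.resize(a,None,fx=3,fy=3);b=cv2.resize(b,None,fx=2.7,fy=2.7)
o=np.zeros((600,750,3),np.uint8);o[:300]=a;o[300:597,:540]=b;cv2.imwrite("pics/crop.png",o)
E
```

```text
yel [353.         253.15384615] 39 [ 0.52431739 -0.12711371  0.004     ]
blk [422.5        247.21428571] 28 [ 0.54080316 -0.31565561  0.004     ]
dish [391.68619537 248.74388885] (33.85889434814453, 37.487388610839844) [ 0.53169339 -0.22760893  0.033     ]
side [354.4285183  234.92175865] (8.157770156860352, 21.5281982421875) (array([ 0.53602248, -0.23260491,  0.00220271]), np.float64(0.0016527870339375296))
handle [393.33944954 281.01834862] 109 [ 0.44616119 -0.2295778   0.033     ]
[np.float64(392.0), np.int64(267)] [ 0.48214716 -0.2260314   0.04      ]
[np.float64(395.0), np.int64(295)] [ 0.40927136 -0.23175977  0.04      ]
hs [383.08474576 229.30508475] 118 (array([ 0.44511738, -0.22951446,  0.0352008 ]), np.float64(0.001736019105430135))
bar [300.54  247.416] 250 [0.53922139 0.01455117 0.008     ]
```

View pics/crop.png

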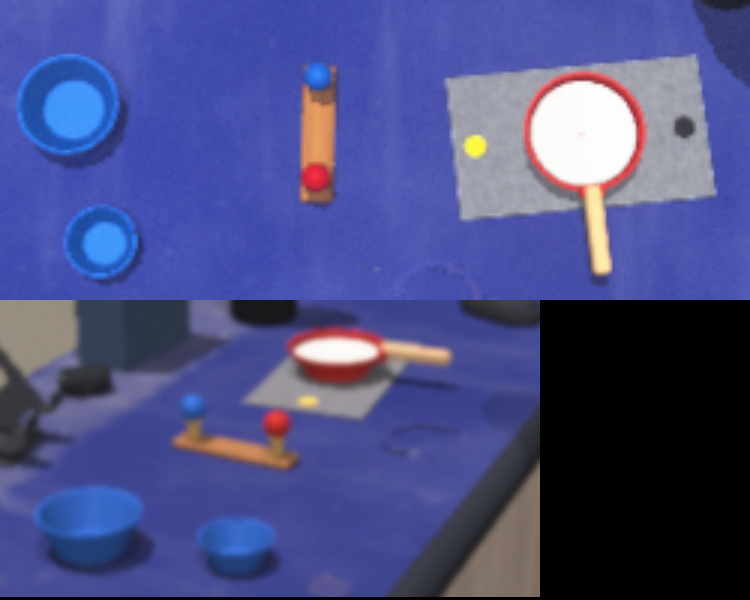

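The choice holds in the crop: the larger bowl's rim measures 92 mm against 65 mm for the small one. The bead height is about 0.04, their spacing is 90 mm, and the marks are 189 mm apart. The mat's centre is at (0.533,-0.221), turned +5°, and the handle agrees with that. I'll grip with tool yaw 180/185°, so that joint 6 stays in range through the turn.

```bash
cat > to.py <<'E'
import sys
from h import *
from scipy.spatial.transform import Rotation as Ro
s=robot.state(); R=Ro.from_rotvec(s["tcp_rot"]).as_matrix(); yaw=np.degrees(np.arctan2(R[1,0],R[0,0]))
print("t",round(float(s["time"]),2),"tcp",s["tcp_pos"].round(4),"yaw",round(yaw,1),"tilt",round(np.degrees(np.arccos(-R[2,2])),2),"w",round(float(s["grip_width"]),4),"ff",round(float(s["finger_force"]),1),"F",s["contact_force"].round(1),"q6",round(float(s["joint_pos"][5]),2))
if len(sys.argv)>4:
    x,y,z,w=map(float,sys.argv[1:5]); d=R.T@(np.array([x,y,z])-s["tcp_pos"])*1e3
    print("delta",d.round(1),"twist",round((yaw-w+180)%360-180,1))
E
python3 to.py 0.49 0.015 0.14 180
```

```text
t 0.1 tcp [ 0.1804 -0.6498  0.2375] yaw 15.5 tilt 0.12 w 0.0884 ff 0.0 F [-0.6 -0.1  0.5] q6 -0.04
delta [ 476.1 -557.5   98.7] twist -164.5
```

```bash
python3 -m crank '{"deltas": [[-1,160,-187,0,-42],[-1,160,-187,0,-42],[-1,160,-187,0,-42],[-1,160,-187,0,-42],[-1,160,-187,0,-42]]}'; python3 to.py 0.49 0.015 0.14 180
```

```text
time: 0.6
tcp_pos: [0.285, -0.425, 0.2381]
tcp_rot: [-2.749, -1.519, -0.0]
contact_force: [0.0, 0.0, -0.8]
grip_width: 0.0882
finger_force: 0.0
t 0.6 tcp [ 0.285  -0.425   0.2381] yaw 57.8 tilt 0.06 w 0.0882 ff 0.0 F [ 0.   0.  -0.8] q6 -0.47
delta [481.5 -60.7  98.5] twist -122.2
```

```bash
python3 -m crank '{"deltas": [[-1,240,-30,40,-42],[-1,240,-30,40,-42],[-1,240,-30,40,-42],[-1,240,-30,40,-42],[-1,240,-30,40,-42]]}'; python3 to.py 0.49 0.015 0.12 180
```

```text
time: 1.1
tcp_pos: [0.3884, -0.2066, 0.1981]
tcp_rot: [-2.022, -2.404, -0.0]
contact_force: [0.7, -0.1, 0.4]
grip_width: 0.0883
finger_force: 0.0
t 1.1 tcp [ 0.3884 -0.2066  0.1981] yaw 99.9 tilt 0.02 w 0.0883 ff 0.0 F [ 0.7 -0.1  0.4] q6 -0.72
delta [200.9 138.   78.2] twist -80.1
```

```bash
echo
python3 -m crank '{"deltas": [[-1,190,130,40,-42],[-1,190,130,40,-42],[-1,190,130,40,-42],[-1,190,130,40,-42],[-1,190,130,40,-42]]}' >/dev/null; python3 to.py 0.49 0.015 0.12 180
```

```text
t 1.6 tcp [0.4853 0.0029 0.1579] yaw 142.0 tilt 0.05 w 0.088 ff 0.0 F [0.5 0.1 0.1] q6 -0.95
delta [ 3.7 12.4 37.9] twist -38.0
```

```bash
python3 -m crank '{"deltas": [[-1,4,12,38,-38],[-1,4,12,38,-38],[-1,4,12,38,-38],[-1,4,12,38,-38],[-1,4,12,38,-38]]}' >/dev/null; python3 to.py 0.49 0.015 0.023 180
```

```text
t 2.1 tcp [0.4889 0.0121 0.1201] yaw 179.8 tilt 0.07 w 0.0881 ff 0.0 F [-0.5 -0.2  0.2] q6 -1.59
delta [-1.2  2.9 97.1] twist -0.2
```

```bash
python3 -m crank '{"deltas": [[-1,-1,3,40,0],[-1,-1,3,75,0],[-1,-1,3,97,0],[-1,-1,3,97,0],[-1,-1,3,97,0]]}'
python3 - <<'E'
from h import *
T=shot("top");S=shot("side")
a=cv2.resize(T["pixels"][200:300,240:380,::-1],None,fx=4,fy=4);b=cv2.resize(S["pixels"][200:300,270:390,::-1],None,fx=2,fy=2)
o=np.zeros((600,560,3),np.uint8);o[:400]=a;o[400:,:240]=b;cv2.imwrite("pics/g1.png",o)
E
```

```text
time: 2.6
tcp_pos: [0.49, 0.0149, 0.0235]
tcp_rot: [-0.013, -3.14, -0.0]
contact_force: [0.8, -0.4, 0.6]
grip_width: 0.0881
finger_force: 0.0
```

View pics/g1.png

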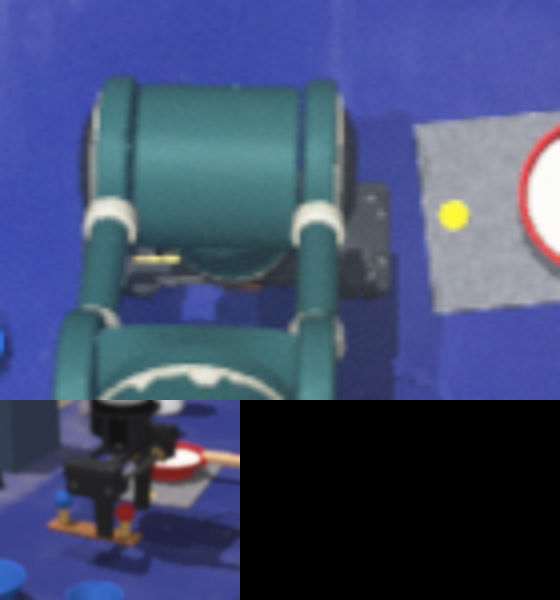

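The side view shows the two fingers straddling the red bead at about (124,512), with the other bead clear. Closing now.

```bash
python3 -m crank '{"deltas": [[1,0,0,0,0],[1,0,0,0,0],[1,0,0,0,0],[1,0,0,0,0],[1,0,0,0,0]]}'|tail -3;  python3 -m crank '{"deltas": [[1,0,0,-10,0],[1,0,0,-30,0],[1,0,0,-60,0],[1,0,0,-80,0],[1,0,0,-80,0]]}'|tail -2; python3 to.py 0.5326 -0.2214 0.103 185
```

```text
contact_force: [0.2, 0.4, -0.7]
grip_width: 0.0504
finger_force: 0.0
grip_width: 0.0101
finger_force: 0.0
t 3.7 tcp [0.4934 0.0149 0.1076] yaw 179.5 tilt 0.42 w 0.0101 ff 0.0 F [ 0.8 -0.   0.5] q6 -1.58
delta [ -41.1 -235.9    4.9] twist -5.5
```

The fingers are slow, so the lift came too early and missed the bead. Open again and look.

```bash
python3 -m crank '{"deltas": [[-1,0,0,0,0],[-1,0,0,0,0],[-1,0,0,0,0],[-1,0,0,0,0],[-1,0,0,0,0]]}'|tail -2;python3 -m crank '{"deltas": [[-1,0,0,0,0],[-1,0,0,0,0],[-1,0,0,0,0],[-1,0,0,0,0],[-1,0,0,0,0]]}'|tail -2
python3 - <<'E'
from m import *
S=shot("side")
for n,f,b in(("red",red,(322,245,345,268)),("blue",blu,(292,240,310,258))):
    print(n,blob(S,b,f)[:2])
E
python3 to.py 0.49 0.015 0.0235 180
```

```text
grip_width: 0.048
finger_force: 0.0
grip_width: 0.0873
finger_force: 0.0
red (array([331.92156863, 255.35294118]), np.int32(51))
blue (array([300.98888889, 248.9       ]), np.int32(90))
t 4.75 tcp [0.4905 0.0149 0.1038] yaw 179.5 tilt 0.0 w 0.0877 ff 0.0 F [-0.1 -0.3 -0.6] q6 -1.58
delta [ 0.5  0.1 80.3] twist -0.5
```

Both beads are still in place: red is at (331.9,255.4), as before.

```bash
python3 -m crank '{"deltas": [[-1,0.5,0,40,0],[-1,0.5,0,70,0],[1,0.5,0,80,0],[1,0.5,0,80,0],[1,0.5,0,80,0]]}'|tail -2;  python3 -m crank '{"deltas": [[1,0,0,0,0],[1,0,0,0,0],[1,0,0,0,0],[1,0,0,0,0],[1,0,0,0,0]]}'|tail -2;python3 -m crank '{"deltas": [[1,0,0,0,0],[1,0,0,0,0]]}'; python3 to.py
```

```text
grip_width: 0.066
finger_force: 0.0
grip_width: 0.0262
finger_force: 0.2
time: 5.95
tcp_pos: [0.4901, 0.0149, 0.0239]
tcp_rot: [0.013, 3.141, -0.0]
contact_force: [0.2, 0.8, 1.5]
grip_width: 0.0237
finger_force: 30.0
t 5.95 tcp [0.4901 0.0149 0.0239] yaw 179.5 tilt 0.02 w 0.0237 ff 30.0 F [0.2 0.8 1.5] q6 -1.58
```

```bash
python3 -m crank '{"deltas": [[1,0,0,-20,0],[1,0,0,-50,0],[1,0,0,-80,0],[1,0,0,-80,0],[1,0,0,-80,0]]}'|tail -2; python3 to.py 0.5326 -0.2214 0.103 185
```

```text
grip_width: 0.0242
finger_force: 30.0
t 6.45 tcp [0.4904 0.0149 0.1041] yaw 179.5 tilt 0.09 w 0.0242 ff 30.0 F [-0.4  0.7 -0.6] q6 -1.58
delta [ -44.2 -235.9    1.2] twist -5.5
```

```bash
python3 -m crank '{"deltas": [[1,-4,-20,0,-0.5],[1,-11,-60,0,-1.5],[1,-18,-98,0,-2.5],[1,-26,-136,0,-3.5],[1,-33,-174,0,-4.5]]}'|tail -2; python3 -m crank '{"deltas": [[1,-6,-30,0,-1],[1,-11,-60,0,-1],[1,-11,-62,0,-1],[1,-11,-62,0,-1],[1,-11,-62,0,-1]]}'|tail -2;  python3 to.py 0.5326 -0.2214 0.029 185
python3 - <<'E'
from m import *
S=shot("side"); T=shot("top"); 
cv2.imwrite("pics/d1.png",np.hstack([cv2.resize(S["pixels"][190:260,310:410,::-1],None,fx=4,fy=4),cv2.resize(T["pixels"][200:270,330:430,::-1],None,fx=4,fy=4)]))
try: print(blob(S,(335,190,370,228),red)[:2])
except Exception as e: print(e)
E
```

```text
grip_width: 0.0242
finger_force: 30.0
grip_width: 0.0244
finger_force: 30.0
t 7.45 tcp [ 0.5355 -0.2192  0.1021] yaw -175.0 tilt 0.19 w 0.0244 ff 30.0 F [-0.7  0.8  0.1] q6 -2.09
delta [ 2.9 -2.1 73.1] twist 0.0
(array([348.        , 221.66666667]), np.int32(9))
```

View pics/d1.png

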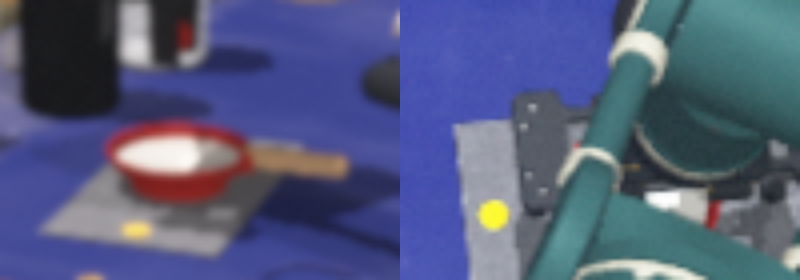

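The side crop shows the dish on its mat, empty, with the gripper above it and out of the crop; the fingers still hold the bead. Lower, and open only half way so the fingers stay inside the rim.

```bash
python3 -m crank '{"deltas": [[1,3,-2,25,0],[1,3,-2,55,0],[1,3,-2,73,0],[1,3,-2,73,0],[1,3,-2,73,0]]}'; python3 to.py 0.5326 -0.2214 0.029 185
```

```text
time: 8.05
tcp_pos: [0.5339, -0.2219, 0.0308]
tcp_rot: [0.139, -3.138, -0.001]
contact_force: [0.5, -0.2, 0.6]
grip_width: 0.0242
finger_force: 30.0
t 8.05 tcp [ 0.5339 -0.2219  0.0308] yaw -174.9 tilt 0.04 w 0.0242 ff 30.0 F [ 0.5 -0.2  0.6] q6 -2.1
delta [1.2 0.6 1.8] twist 0.1
```

```bash
python3 -m crank '{"deltas": [[0,1,0,2,0],[0,1,0,2,0],[0,1,0,2,0],[0,1,0,2,0],[0,1,0,2,0]]}'; python3 -m crank '{"deltas": [[0,0,0,-20,0],[0,0,0,-50,0],[0,0,0,-95,0],[-1,0,0,-95,0],[-1,0,0,-95,0]]}'|tail -2; python3 to.py 0.580 0.0145 0.105 180
```

```text
time: 8.55
tcp_pos: [0.5332, -0.223, 0.0291]
tcp_rot: [-0.137, 3.138, -0.001]
contact_force: [0.3, 0.5, 0.1]
grip_width: 0.0442
finger_force: 0.0
grip_width: 0.0579
finger_force: 0.0
t 9.05 tcp [ 0.5342 -0.2234  0.1256] yaw -175.0 tilt 0.22 w 0.0579 ff 0.0 F [-0.6  0.1 -0.3] q6 -2.1
delta [-66.3 233.   20.4] twist 5.0
```

```bash
python3 -m crank '{"deltas": [[-1,-66,233,20,5],[-1,-66,233,20,5],[-1,-66,233,20,5],[-1,-66,233,20,5],[-1,-66,233,20,5]]}'|tail -2; python3 -m crank '{"deltas": [[-1,0,0,0,0],[-1,0,0,0,0]]}'|tail -2;python3 to.py 0.58 0.0145 0.0235 180
python3 - <<'E'
from m import *
T=shot("top")
print("dish bead",(a:=blob(T,(375,235,405,262),red))[:2],plane(T,a[0],.03))
cv2.imwrite("pics/d2.png",cv2.resize(T["pixels"][200:310,330:450,::-1],None,fx=4,fy=4))
E
```

```text
grip_width: 0.0886
finger_force: 0.0
grip_width: 0.0881
finger_force: 0.0
t 9.75 tcp [0.577  0.016  0.1018] yaw -179.8 tilt 0.2 w 0.0881 ff 0.0 F [-0.8 -0.8 -0.1] q6 -1.59
delta [-3.3 -1.4 78.3] twist 0.2
dish bead (array([389.32653061, 248.42857143]), np.int32(49)) [ 0.53303223 -0.22182398  0.03      ]
```

View pics/d2.png

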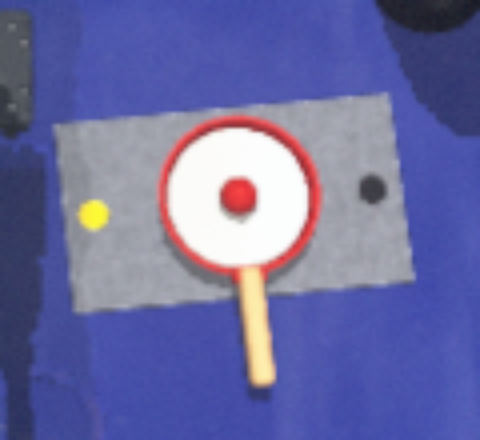

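The red bead lies at the dish's centre, at top pixel (389,248), world (0.533,-0.222), which matches the mat's centre. Now the blue bead.

```bash
python3 -m crank '{"deltas": [[-1,-3,-1,30,0],[-1,-3,-1,65,0],[-1,-3,-1,78,0],[-1,-3,-1,78,0],[1,-3,-1,78,0]]}'|tail -2;  python3 -m crank '{"deltas": [[1,0,0,0,0],[1,0,0,0,0],[1,0,0,0,0],[1,0,0,0,0],[1,0,0,0,0]]}'|tail -2;python3 -m crank '{"deltas": [[1,0,0,0,0],[1,0,0,0,0],[1,0,0,0,0],[1,0,0,0,0],[1,0,0,0,0]]}'|tail -2; python3 to.py
```

```text
grip_width: 0.0826
finger_force: 0.0
grip_width: 0.0422
finger_force: 0.0
grip_width: 0.0243
finger_force: 30.0
t 11.3 tcp [0.5814 0.0141 0.0257] yaw -180.0 tilt 0.0 w 0.0243 ff 30.0 F [ 0.5  0.5 -0.2] q6 -1.59
```

```bash
python3 -m crank '{"deltas": [[1,0,0,-20,0],[1,0,0,-50,0],[1,0,0,-80,0],[1,0,0,-80,0],[1,0,0,-80,0]]}'|tail -2; python3 to.py 0.555 0.234 0.105 180
```

```text
grip_width: 0.0244
finger_force: 29.9
t 11.8 tcp [0.5819 0.0141 0.1063] yaw -180.0 tilt 0.1 w 0.0244 ff 29.9 F [-0.2 -0.1 -0.5] q6 -1.59
delta [ 26.8 219.9   1.3] twist 0.0
```

```bash
python3 -m crank '{"deltas": [[1,3,25,0,0],[1,8,70,0,0],[1,14,115,0,0],[1,20,160,0,0],[1,25,205,0,0]]}'|tail -2; python3 -m crank '{"deltas": [[1,2,15,0,0],[1,2,15,0,0],[1,2,15,20,0],[1,2,15,50,0],[1,2,15,60,0]]}'|tail -2;  python3 to.py 0.555 0.234 0.034 180
```

```text
grip_width: 0.0243
finger_force: 29.9
grip_width: 0.0243
finger_force: 29.9
t 12.8 tcp [0.5517 0.2312 0.0419] yaw 179.9 tilt 0.4 w 0.0243 ff 29.9 F [-0.6  0.6 -1.1] q6 -1.21
delta [-3.4  2.8  7.8] twist -0.1
```

```bash
python3 -m crank '{"deltas": [[1,-1,2,8,0],[1,-1,2,8,0],[0.1,-1,2,8,0],[0.1,-1,2,8,0],[0.1,-1,2,8,0]]}'; python3 -m crank '{"deltas": [[0.1,0,0,0,0],[0.1,0,0,0,0],[0.1,0,0,-20,0],[0.1,0,0,-60,0],[0.1,0,0,-80,0]]}'|tail -2; python3 to.py 0.451 -0.2285 0.12 185
```

```text
time: 13.3
tcp_pos: [0.5562, 0.2364, 0.039]
tcp_rot: [-0.0, 3.14, 0.001]
contact_force: [-0.0, 0.7, -0.3]
grip_width: 0.0395
finger_force: 0.0
grip_width: 0.0396
finger_force: 0.0
t 13.8 tcp [0.5566 0.2367 0.1206] yaw -180.0 tilt 0.19 w 0.0396 ff 0.0 F [ 0.5 -0.5  0.9] q6 -1.21
delta [ 1.058e+02 -4.651e+02 -3.000e-01] twist -5.0
```

```bash
python3 -m crank '{"deltas": [[-1,55,-235,0,-2],[-1,55,-235,0,-2],[-1,55,-235,0,-2],[-1,55,-235,0,-2],[-1,55,-235,0,-2]]}'|tail -2; python3 -m crank '{"deltas": [[-1,50,-230,0,-3],[-1,50,-230,0,-3],[-1,50,-230,0,-3],[-1,50,-230,0,-3],[-1,50,-230,0,-3]]}'|tail -2;  python3 to.py 0.451 -0.2285 0.014 185
python3 - <<'E'
from m import *
T=shot("top");S=shot("side")
cv2.imwrite("pics/b2.png",np.vstack([cv2.resize(T["pixels"][205:305,190:330,::-1],None,fx=4,fy=3),cv2.resize(S["pixels"][240:320,230:370,::-1],None,fx=4,fy=3)]))
E
```

```text
grip_width: 0.078
finger_force: 0.0
grip_width: 0.0879
finger_force: 0.0
t 14.8 tcp [ 0.4578 -0.2333  0.1182] yaw -175.1 tilt 0.08 w 0.0879 ff 0.0 F [ 0.5  0.8 -0.1] q6 -2.18
delta [  6.4   5.5 104.2] twist -0.1
```

View pics/b2.png

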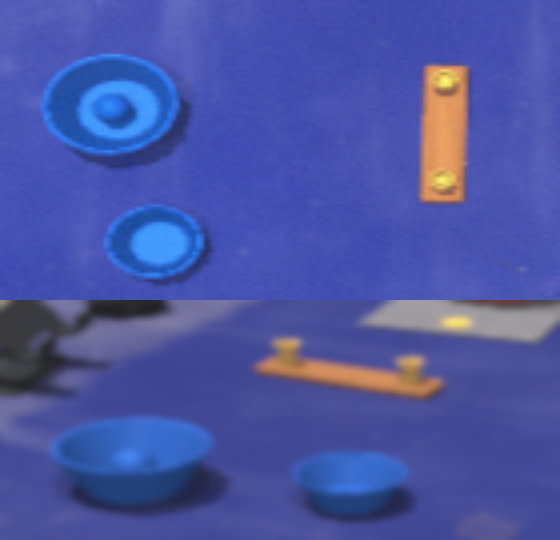

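The blue bead lies in the large bowl, at crop (113,110), top pixel about (218,242). Both cups are empty. Now down to the handle.

```bash
python3 -m crank '{"deltas": [[-1,6,5,35,0],[-1,6,5,75,0],[-1,6,5,104,0],[-1,6,5,104,0],[-1,6,5,104,0]]}'|tail -2;  python3 to.py 0.451 -0.2285 0.014 185
```

```text
grip_width: 0.0883
finger_force: 0.0
t 15.4 tcp [ 0.452  -0.2252  0.0137] yaw -174.9 tilt 0.08 w 0.0883 ff 0.0 F [0.2 0.1 0.2] q6 -2.17
delta [ 1.3 -3.2 -0.3] twist 0.1
```

```bash
python3 -m crank '{"deltas": [[-1,1,-3,0,0],[-1,1,-3,0,0],[-1,1,-3,0,0]]}'|tail -2;  python3 to.py 0.451 -0.2285 0.014 185;  python3 -m crank '{"deltas": [[1,0,0,0,0],[1,0,0,0,0],[1,0,0,0,0],[1,0,0,0,0],[1,0,0,0,0]]}'|tail -2; python3 -m crank '{"deltas": [[1,0,0,0,0],[1,0,0,0,0],[1,0,0,0,0],[1,0,0,0,0],[1,0,0,0,0]]}'|tail -2;python3 -m crank '{"deltas": [[1,0,0,0,0],[1,0,0,0,0],[1,0,0,0,0]]}'; python3 to.py 0.451 -0.2285 0.014 185
```

```text
grip_width: 0.0882
finger_force: 0.0
t 15.7 tcp [ 0.4527 -0.2299  0.0154] yaw -175.0 tilt 0.18 w 0.0882 ff 0.0 F [-0.3  0.   0.7] q6 -2.18
delta [1.5 1.5 1.4] twist 0.0
grip_width: 0.0503
finger_force: 0.0
grip_width: 0.0155
finger_force: 30.0
time: 17.0
tcp_pos: [0.4513, -0.2291, 0.0137]
tcp_rot: [0.137, -3.139, -0.0]
contact_force: [-0.1, -0.0, -0.6]
grip_width: 0.0154
finger_force: 30.0
t 17.0 tcp [ 0.4513 -0.2291  0.0137] yaw -175.0 tilt 0.0 w 0.0154 ff 30.0 F [-0.1 -0.  -0.6] q6 -2.18
delta [ 0.3  0.7 -0.3] twist 0.0
```

```bash
python3 -m crank '{"deltas": [[1,0,0,-1,0],[1,0,0,-3,0],[1,0,0,-6,0],[1,0,0,-10,0],[1,0,0,-14,0]]}';python3 -m crank '{"deltas": [[1,0,0,-4,0],[1,0,0,-7,0],[1,0,0,-9,0],[1,0,0,-10,0],[1,0,0,-10,0]]}'; python3 to.py
python3 - <<'E'
from m import *
T=shot("top");S=shot("side")
cv2.imwrite("pics/l1.png",np.hstack([cv2.resize(T["pixels"][200:300,330:430,::-1],None,fx=4,fy=4),cv2.resize(S["pixels"][180:280,310:410,::-1],None,fx=4,fy=4)]))
E
```

```text
time: 17.5
tcp_pos: [0.4512, -0.2291, 0.028]
tcp_rot: [0.137, -3.138, -0.0]
contact_force: [-0.6, 0.3, -1.8]
grip_width: 0.0153
finger_force: 30.0
time: 18.0
tcp_pos: [0.4514, -0.2292, 0.0379]
tcp_rot: [-0.137, 3.138, -0.0]
contact_force: [-0.5, -0.5, -1.0]
grip_width: 0.0158
finger_force: 30.0
t 18.0 tcp [ 0.4514 -0.2292  0.0379] yaw -175.0 tilt 0.01 w 0.0158 ff 30.0 F [-0.5 -0.5 -1. ] q6 -2.18
```

View pics/l1.png

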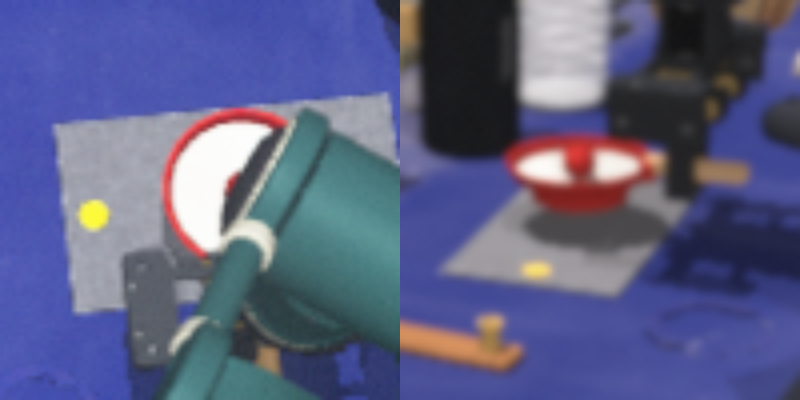

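The dish is lifted level and the bead is centred, at about (578,160) in the side crop. Lift on to about 10 cm.

```bash
python3 -m crank '{"deltas": [[1,0,0,-2,0],[1,0,0,-6,0],[1,0,0,-13,0],[1,0,0,-21,0],[1,0,0,-30,0]]}'|tail -1;python3 -m crank '{"deltas": [[1,0,0,-9,0],[1,0,0,-18,0],[1,0,0,-27,0],[1,0,0,-35,0],[1,0,0,-41,0]]}'|tail -1;python3 -m crank '{"deltas": [[1,0,0,-4,0],[1,0,0,-6,0],[1,0,0,-6,0],[1,0,0,-6,0],[1,0,0,-6,0]]}'|tail -1; python3 to.py 0.451 -0.229 0.114 185
python3 - <<'E'
import numpy as np
# tool +x at yaw185 points from dish centre to grip? centre offset in tool axes: c=(-82,0); rotate yaw by -a = twist +a
for a in (0.5,1.5,3,5,7.5,3,6,9,12,15):
    t=np.radians(a);print(a,(np.array([-82+82*np.cos(t),82*np.sin(t)])).round(1))
E
```

```text
finger_force: 30.0
finger_force: 30.0
finger_force: 30.0
t 19.6 tcp [ 0.451  -0.229   0.1142] yaw -175.0 tilt 0.05 w 0.0155 ff 30.0 F [-0.4 -0.2 -1.5] q6 -2.18
delta [ 0.  -0.   0.2] twist 0.0
0.5 [-0.   0.7]
1.5 [-0.   2.1]
3 [-0.1  4.3]
5 [-0.3  7.1]
7.5 [-0.7 10.7]
3 [-0.1  4.3]
6 [-0.4  8.6]
9 [-1.  12.8]
12 [-1.8 17. ]
15 [-2.8 21.2]
```

```bash
python3 -m crank '{"deltas": [[1,0,0.7,0,0.5],[1,0,2.1,0,1.5],[1,-0.1,4.3,0,3],[1,-0.3,7.1,0,5],[1,-0.7,10.7,0,7.5]]}'|tail -1; python3 -m crank '{"deltas": [[1,-0.1,4.3,0,3],[1,-0.4,8.6,0,6],[1,-1,12.8,0,9],[1,-1.8,17,0,12],[1,-2.8,21.2,0,15]]}'|tail -1; python3 -m crank '{"deltas": [[1,-0.1,4.3,0,3],[1,-0.4,8.6,0,6],[1,-1,12.8,0,9],[1,-1.8,17,0,12],[1,-2.8,21.2,0,15]]}'|tail -1; python3 to.py
python3 - <<'E'
from m import *
S=shot("side");cv2.imwrite("pics/r1.png",cv2.resize(S["pixels"][140:280,290:430,::-1],None,fx=4,fy=4))
E
```

```text
finger_force: 30.0
finger_force: 30.0
finger_force: 30.0
t 21.1 tcp [ 0.4639 -0.1776  0.1147] yaw 147.3 tilt 0.01 w 0.0154 ff 30.0 F [ 0.7 -0.4 -1.6] q6 -1.42
```

View pics/r1.png

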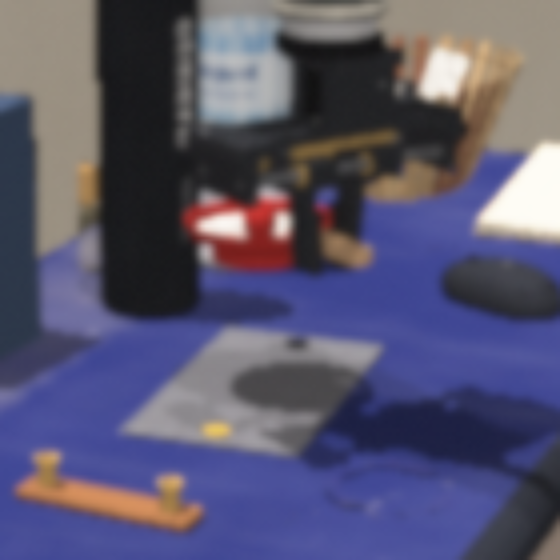

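The dish stays level at this stage of the turn, and the measured arc matches the plan. Continue.

```bash
python3 -m crank '{"deltas": [[1,-0.1,4.3,0,3],[1,-0.4,8.6,0,6],[1,-1,12.8,0,9],[1,-1.8,17,0,12],[1,-2.8,21.2,0,15]]}'|tail -1; python3 -m crank '{"deltas": [[1,-0.1,4.3,0,3],[1,-0.4,8.6,0,6],[1,-1,12.8,0,9],[1,-1.8,17,0,12],[1,-2.8,21.2,0,15]]}'|tail -1; python3 -m crank '{"deltas": [[1,-0.1,4.3,0,3],[1,-0.4,8.6,0,6],[1,-1,12.8,0,9],[1,-1.8,17,0,12],[1,-2.8,21.2,0,15]]}'|tail -1; python3 -m crank '{"deltas": [[1,-0.1,3.6,0,2.5],[1,-0.3,6.4,0,4.5],[1,-0.4,8.6,0,6],[1,-0.6,10,0,7],[1,-0.7,10.7,0,7.5]]}'|tail -1; python3 -m crank '{"deltas": [[1,0,0,0,0],[1,0,0,0,0],[1,0,0,0,0],[1,0,0,0,0],[1,0,0,0,0]]}'|tail -1; python3 to.py 0.5255 -0.140 0.114 95
python3 - <<'E'
from m import *
S=shot("side");T=shot("top");cv2.imwrite("pics/r2.png",np.hstack([cv2.resize(S["pixels"][150:280,290:420,::-1],(400,400)),cv2.resize(T["pixels"][190:300,330:440,::-1],(400,400))]))
E
```

```text
finger_force: 30.0
finger_force: 30.0
finger_force: 30.0
finger_force: 30.0
finger_force: 30.0
t 23.65 tcp [ 0.5258 -0.1404  0.1147] yaw 95.0 tilt 0.0 w 0.0155 ff 30.0 F [-0.6 -0.6 -1.3] q6 -0.39
delta [ 0.4 -0.3  0.7] twist 0.0
```

View pics/r2.png

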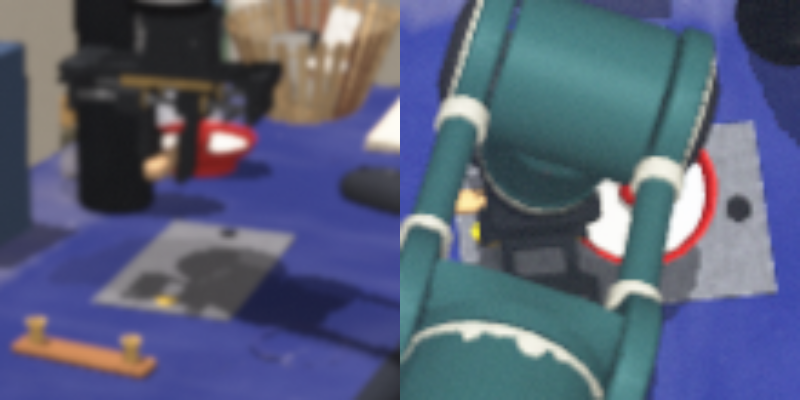

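The dish is held level with its handle over the yellow mark. The bead is partly visible near the dish's middle, at crop (630,190). I'll compare it with the expected projection after a short settling wait.

```bash
python3 -m crank '{"deltas": [[1,0,0,0,0],[1,0,0,0,0],[1,0,0,0,0],[1,0,0,0,0],[1,0,0,0,0]]}'|tail -1
python3 - <<'E'
from m import *
T=shot("top");print(proj(T,[[.5326,-.2216,.13]])); _,n,m=blob(T,(383,232,402,254),red); ys,xs=np.where(m); print(n,xs.min()+383,xs.max()+383,ys.min()+232,ys.max()+232)
print(robot.state()["qd"].round(3))
E
```

```text
finger_force: 30.0
[[395.09084253 241.91982254]]
9 391 393 241 245
[ 0.  0. -0.  0. -0.  0.]
```

The bead's left edge at column 391 puts its centre at about 396, against 395 expected, so it is centred. Handing in.

```bash
python3 -c "from rig import robot; print(robot.finish_job())"
```

```text
the job is handed in; nothing more can be done
None
```

The job is handed in, but no verdict came back: the red bead is in the dish and the blue bead in the bowl, and at hand-in the dish was held level and still about 10 cm above the mat's middle, with its handle over the yellow mark.

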